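# Hold the pedal bin open

### The arm

A 6-joint arm with a two-finger parallel gripper is mounted at the origin on the work surface. World frame = base frame: x ahead of the robot, y to its left, z up, the work surface at z = 0. Lengths are in m, angles in rad, forces in N, time in s.
With the tool pointing down it reaches from about 0.35 to 0.925 m from the base axis. Payload 6.4 kg.
Tool frame: the origin (TCP) lies midway between the tips of the shut fingers; the grasp point (between the pads) lies 19 mm behind it (grip_point_offset is the distance from the TCP to the grasp point, in m); x points along the fingers, z is the direction in which the jaws open and shut, and the axes are right-handed (so a half turn about x gives the same grasp; the last joint's range is limited). The gripper opens to 94 mm and grips with 3 to 60 N. Pads are 16 mm wide; open, the fingers measure 119 mm over their backs; the gripper's body (75 mm by 177 mm) begins 78 mm behind the grasp point.
Start: joints at [1.038, 0.245, 1.558, -0, 1.339, -0.174], TCP at [0.228, 0.609, 0.205] pointing down, gripper open.
Joint ranges: [-3.13, 3.13], [-1.02, 2.26], [0.13, 2.54], [-0.95, 4.09], [0.21, 2.88], [-2.74, 2.74]. Speed limits (rad/s): [2.57, 2.57, 3.14, 3.14, 3.14, 3.14].

### API

Orientations are given as a unit quaternion [w, x, y, z].
In Python, from workcell import * gives the robot as it stands.
- The arm moves only by the tool servo_tool, never from a script. Its argument "plan" is one flat list of numbers, 7 for each row, row after row: the turn, a rotation vector about the tool's x, y, z in units of 8 degrees (1.0 is 8 degrees), then the shift along the tool's x, y, z in mm, then the closure, from 0 (fully open) to 1 (shut). In form: [ax, ay, az, x, y, z, fingers, ax, ay, az, x, y, z, fingers, ...]. A call has 1 to 8 rows; each row shifts and turns the commanded pose from where the row before left it, along the tool's axes as they then stand; what a row does not reach is not made up. A row lasts 1/8 s, in which the tool goes at most 62.5 mm and 10.7 degrees, less where a joint would pass 70% of its speed; a pose out of reach is approached as far as the arm can. A call is refused whole if a number of a shift passes 62.5 or a number of a turn 1, either way. A call with a gripper value outside its range is refused whole. The fingers move at their own pace and stop on an object; "grip_force" is the grip in N (left out, the last holds). Time passes only in rows, so rows that do not move let the fingers close. It gives the time, the measured TCP pose, the force and the opening at its end, in the units of the state.
- read_state(): the state, without advancing time (a new reading comes with each control period).
- capture(name): name is "side" or "top" or "wrist"; returns a dict with "image" (384x512x3 uint8, red, green, blue), "K" (3x3 intrinsics, pixels), "origin" and "rotation" of the camera in the world. Camera axes: x right, y up, looking along -z (the intrinsics and any distortion apply to the point x, -y, -z); pixel columns grow to the right and rows downward; lengths in m; the calibration is good to about 2 mm. A picture is of the moment at which its call begins. There is no depth.
- hand_in(): hands the job in, once; it reports no verdict.
The state is a dict: "time_s": time; "qpos": joint angles; "qvel": joint speeds; "effort": joint torques, N m; "eef_pos": TCP position; "eef_rot": TCP orientation; "ft_force": force on the tool from outside, world axes, zero at the start; "torque": the same for the moment, N m; "gripper_width": finger opening in m.
Only numpy, scipy, OpenCV 4.12 (cv2) and the standard library are available. Lean on these libraries where they do the work, as an engineer would, in place of code of your own. Each camera call takes 0.05 s, during which the arm holds its last target.

### The job

My hands are full of empties, so hold the blue recycling bin open for me. The crushed red can has slipped under the front of the bin's pedal: push it along the bench with your fingertips until it lies quite clear of the pedal, still flat on the bench, and only then press the pedal all the way down so that the lid swings wide open, and finish while still holding the pedal down. Do not pick anything up, keep off the lid, and leave the jar, the yogurt tub, the bottle opener and the other can where they are.

Things in the scene. Friction and masses are not known exactly. Their poses are not given: they have to be found in the camera images.
- bin: Blue plastic pedal bin, fixed to the bench. Origin on the bench under the middle of its body. Its -x axis points out of its front, where the pedal sticks out; z is up, y runs along its width. Body 200 mm deep (x from -100 to 100), 260 mm wide (y from -130 to 130), about 267 mm high with the lid shut.
- pedal (a joint): Pedal lever, rocking on an axle under the bin (along y at x = -45 mm, 34 mm up, in the bin's frame): 0 rad = up, 0.30 rad = fully down on its stop. Its rear end lifts a rod that opens the lid, 4 rad per rad of pedal. The lid's weight brings it back up: pressing takes about 8 to 15 N at first, less later. The can under it stops it about half-way.
- tread_top (a point): Middle of the upper face of the pedal's dark ribbed tread, about 58 mm up while the pedal is up, 31 mm lower when pressed fully. Tread 65 mm long (15 to 80 mm in front of the bin's front wall: bin x -115 to -180), 90 mm wide, 11 mm thick. At rest it slopes up 0.15 rad to its front, whose lower edge is 50 mm above the bench; pressed, it slopes down as much.
- lid: The bin's flat grey lid, 236 mm deep, 276 mm wide, opening upwards and to the back, 69 degrees with the pedal fully down. Origin on its hinge behind the back wall (bin x = 160, 246 mm up); its z axis is vertical when it is shut.
- jar: Green glass jar with a steel lid, 72 mm across, 92 mm high; origin under its middle. Leave it alone.
- tub: White yogurt tub with a pale blue lid, 93 mm across, 88 mm high; origin under its middle. Leave it alone.
- opener: Steel bottle opener lying flat, 143 mm long along its x, 38 mm wide, 6 mm thick; origin under its middle. Leave it alone.
- puck_can: Second can, teal, stamped flat end-on to a puck 67 mm across and 38 mm high; origin under its middle. Leave it alone.
- can: The red crushed can (stamped flat on its side). Origin under its middle, on the bench. It is 112 mm long along its own x, 80 mm wide along y, 32 mm high (24 mm in its pinched middle), weighs 13 to 22 g and lies flat with one end under the front part of the tread and the other end sticking out in front of it.
There are look-alikes about, which are no part of the job. What is meant by the can is not brown or pink, and is the smaller of those in its own colour.

How it is judged:
At the end, for the whole second after the job is handed in: The fingers hold the pedal down (at least 0.25 of its 0.30 rad, pressing with over 1 N) and the lid is open more than 57 degrees; the red can lies flat and still on the bench, touching neither pedal nor bin (value of joint pedal above 0.25 rad and angle between lid's own z axis and vertical above 1 rad and contact force between the fingers and pedal above 1 N and contact force between can and bin below 0.2 N and height (world z) of can below 0.008 m and angle between can's own z axis and vertical below 0.2 rad and linear speed of can below 0.02 m/s); the arm keeps its last pose, push and grip.
It fails at once if the red can is picked up or stood on edge (height (world z) of can above 0.025 m or angle between can's own z axis and vertical above 0.7 rad).
It fails at once if the pedal is pressed down onto the red can (contact force between can and pedal above 8 N).
It fails at once if the robot touches the lid (contact force between any of the fingers, the arm and lid above 1 N).
It fails at once if the jar, tub, opener or other can is moved more than 20 mm (distance of any of jar, tub, opener, puck_can from where it was at the start of the episode above 0.02 m).
It also fails if it takes over 54 s, if anything falls off the work surface, if the arm or the gripper's body presses on something with over 40 N, if the wrist force passes 120 N, or if a joint passes its speed limit or range.

## Working session

There is one attempt and no reset: what is moved stays moved. The work goes in short steps, Python scripts to look and compute and a tool call to move; the robot and the scene stay as the last step left them, time stands still between calls to the robot, and variables do not carry over. Pictures are saved under pics/ and viewed, and the job is handed in when it is done.

Besides the shell and the picture viewer there is one more tool, called after "Call:" as a command line: name --argument value ..., lists and objects as JSON in quotes. servo_tool: Moves the arm, as the interface text tells. Its arguments: {"type":"object","properties":{"plan":{"type":"array"},"grip_force":{"type":"number"}},"required":["plan"]}

```bash
mkdir -p pics; cat > h.py <<'E'
from workcell import *
import numpy as np, cv2
def snap(n,f):
    c=capture(n); cv2.imwrite(f'pics/{f}.png',cv2.cvtColor(c['image'],cv2.COLOR_RGB2BGR)); return c
def ray(c,u,v):
    K=np.array(c['K']); d=np.array([(u-K[0,2])/K[0,0],-(v-K[1,2])/K[1,1],-1.])
    return np.array(c['origin']),np.array(c['rotation'])@d
def onz(c,u,v,z):
    o,d=ray(c,u,v); return o+d*(z-o[2])/d[2]
def proj(c,p):
    q=np.array(c['rotation']).T@(np.array(p)-c['origin']); K=np.array(c['K'])
    return K[0,2]+K[0,0]*q[0]/-q[2], K[1,2]+K[1,1]*(-q[1])/-q[2]
E
python3 - <<'E'
from h import *
import pickle
d={}
for n in('side','top','wrist'):
    c=snap(n,n+'0'); d[n]=c; print(n,[k for k in c],c['origin'],np.round(c['rotation'],3).tolist(),np.round(c['K'],1).tolist())
pickle.dump(d,open('c0.pkl','wb')); print(read_state())
E
```

```text
side ['image', 'K', 'origin', 'rotation'] [ 0.00728879 -0.72439724  1.11924973] [0.887, 0.35, -0.12, -0.277] [[439.3, 0.0, 256.9], [0.0, 439.3, 187.4], [0.0, 0.0, 1.0]]
top ['image', 'K', 'origin', 'rotation'] [ 0.4774953  -0.01710372  1.1389131 ] [0.712, 0.02, -0.024, -0.701] [[352.3, 0.0, 262.3], [0.0, 352.3, 186.6], [0.0, 0.0, 1.0]]
wrist ['image', 'K', 'origin', 'rotation'] [0.15038649 0.63679564 0.38287194] [0.814, -0.118, -0.081, 0.563] [[268.9, 0.0, 258.9], [0.0, 268.9, 191.4], [0.0, 0.0, 1.0]]
{'time_s': 0.15, 'qpos': array([ 1.03790296e+00,  2.45629508e-01,  1.55870175e+00,  2.86476328e-06,
        1.33870744e+00, -1.74102177e-01]), 'qvel': array([-8.23575376e-04, -2.37833237e-03, -1.45414033e-03, -6.80907151e-04,
       -8.29533573e-05,  1.96489532e-03]), 'effort': array([ 1.33066151e-03, -4.16262710e+01, -3.14983356e+01,  6.85878634e-02,
        3.16225004e-02, -1.10499009e-04]), 'eef_pos': array([0.22800591, 0.60821803, 0.20463128]), 'eef_rot': array([ 0.58072857, -0.40297123,  0.58165801,  0.402545  ]), 'ft_force': array([-0.49521305, -0.1678216 ,  0.97604329]), 'torque': array([ 0.00854081,  0.04921805, -0.03551561]), 'gripper_width': 0.09377939658943019}
```

```bash
sed -i 's/^import numpy.*/import numpy as np, cv2, pickle\nfrom scipy.spatial.transform import Rotation as R\ndef Q(q): return R.from_quat(np.roll(q,-1)).as_matrix()/; s/np.array(c\[.rotation.\])/Q(c["rotation"])/' h.py; cat h.py
```

```text
from workcell import *
import numpy as np, cv2, pickle
from scipy.spatial.transform import Rotation as R
def Q(q): return R.from_quat(np.roll(q,-1)).as_matrix()
def snap(n,f):
    c=capture(n); cv2.imwrite(f'pics/{f}.png',cv2.cvtColor(c['image'],cv2.COLOR_RGB2BGR)); return c
def ray(c,u,v):
    K=np.array(c['K']); d=np.array([(u-K[0,2])/K[0,0],-(v-K[1,2])/K[1,1],-1.])
    return np.array(c['origin']),Q(c["rotation"])@d
def onz(c,u,v,z):
    o,d=ray(c,u,v); return o+d*(z-o[2])/d[2]
def proj(c,p):
    q=Q(c["rotation"]).T@(np.array(p)-c['origin']); K=np.array(c['K'])
    return K[0,2]+K[0,0]*q[0]/-q[2], K[1,2]+K[1,1]*(-q[1])/-q[2]
```

View pics/top0.png

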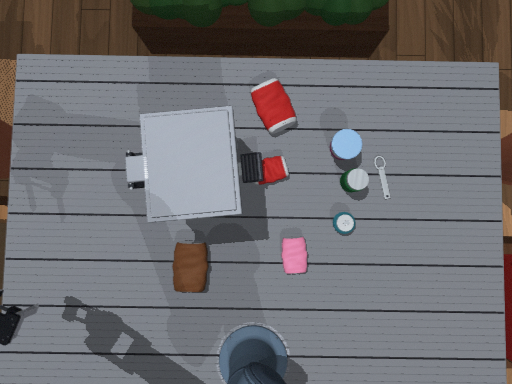

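View pics/side0.png

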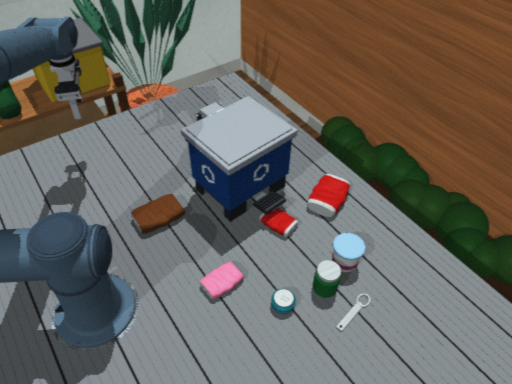

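View pics/wrist0.png

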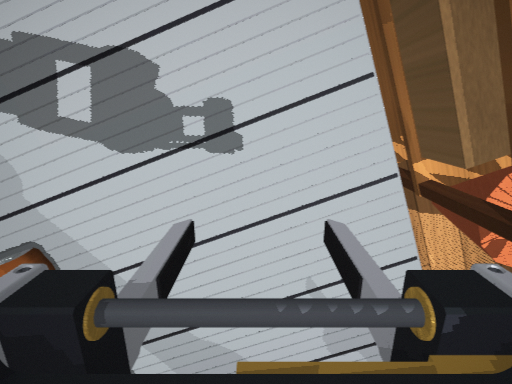

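The top view shows two red cans. The small one is at (273,170), its end under the black tread at (252,167). A larger crushed red can lies at (273,105). The pink one at (294,256) and the brown one at (190,267) are the wrong colour. The small one fits (red, smaller, under the tread), and I'll confirm that in a crop with measurements.

```bash
python3 - <<'E'
from h import *
d=pickle.load(open('c0.pkl','rb'))
t=d['top'];s=d['side']
a=cv2.resize(t['image'][80:240,130:400],None,fx=2.9,fy=2.9,interpolation=cv2.INTER_CUBIC)
cv2.imwrite('pics/croptop.png',a[...,::-1])
a=cv2.resize(s['image'][170:270,220:370],None,fx=5,fy=5,interpolation=cv2.INTER_CUBIC)
cv2.imwrite('pics/cropside.png',a[...,::-1])
h=cv2.cvtColor(t['image'],cv2.COLOR_RGB2HSV)
m=(((h[...,0]<6)|(h[...,0]>172))&(h[...,1]>170)&(h[...,2]>80)).astype(np.uint8)
n,l,st,ce=cv2.connectedComponentsWithStats(m)
for i in range(1,n):
    if st[i,4]>60:
        ys,xs=np.where(l==i); P=np.array([onz(t,x,y,.028)[:2] for x,y in zip(xs,ys)]).astype(np.float32)
        print(st[i],ce[i],cv2.minAreaRect(P))
# lid corners at z=.267
for uv in [(141,114),(233,108),(241,213),(148,221)]: print(uv,onz(t,*uv,.262).round(3))
for uv in [(241,154),(261,153),(263,180),(242,182)]: print('tread',uv,onz(t,*uv,.058).round(3))
for nme,uv,z in [('jar',(355,180),.092),('tub',(347,144),.088),('puck',(344,223),.038),('opener',(383,177),.005)]: print(nme,onz(t,*uv,z).round(3))
E
```

```text
[ 252   81   43   48 1241] [272.0918614 103.9532635] ((0.8120844960212708, -0.04874495416879654), (0.12687256932258606, 0.10949547588825226), 25.996753692626953)
[259 156  27  28 482] [272.30082988 169.59958506] ((0.6008237600326538, -0.04355558007955551), (0.07717934995889664, 0.08524166792631149), 14.996062278747559)
[504 254   8 107 698] [508.11891117 302.77793696] ((0.18635746836662292, -0.7884787321090698), (0.021983135491609573, 0.32313424348831177), 88.39584350585938)
(141, 114) [0.71  0.288 0.262]
(233, 108) [0.73  0.057 0.262]
(241, 213) [0.465 0.031 0.262]
(148, 221) [0.442 0.261 0.262]
tread (241, 154) [0.644 0.046 0.058]
tread (261, 153) [ 0.649 -0.016  0.058]
tread (263, 180) [ 0.565 -0.023  0.058]
tread (242, 182) [0.558 0.041 0.058]
jar [ 0.567 -0.298  0.092]
tub [ 0.676 -0.275  0.088]
puck [ 0.436 -0.278  0.038]
opener [ 0.585 -0.412  0.005]
```

View pics/croptop.png

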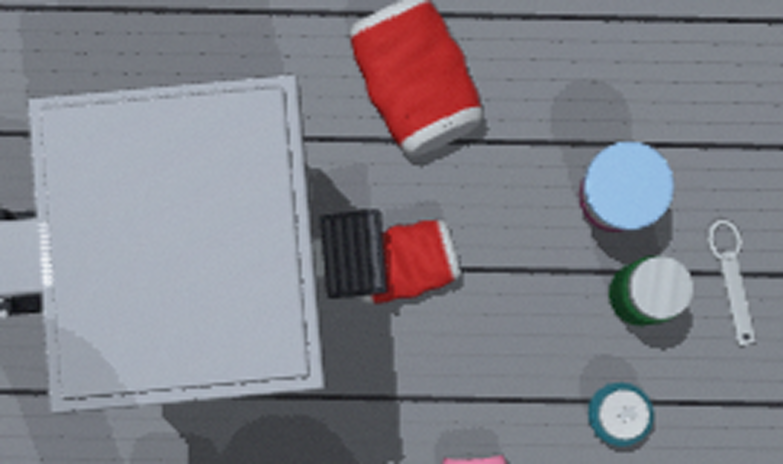

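View pics/cropside.png

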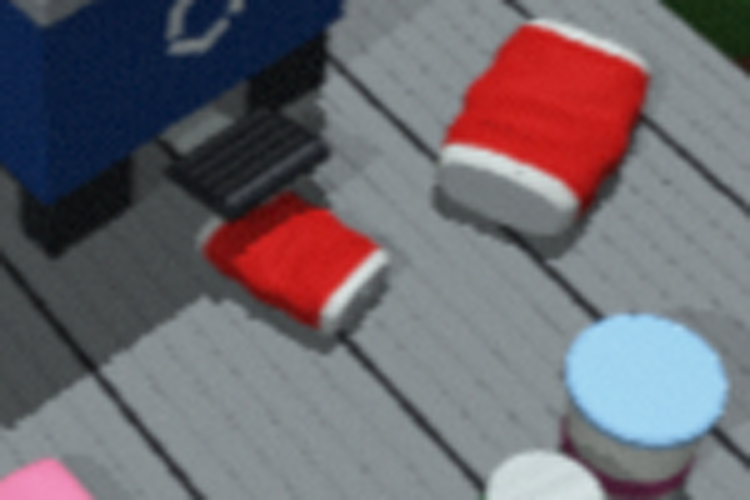

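The crop confirms the small red can at crop (415,260), front white end from (443,222) to (460,275), with its rear-left corner sticking out beside the tread at (372,302). I'll measure its pose.

```bash
python3 - <<'E'
from h import *
d=pickle.load(open('c0.pkl','rb'))
t=d['top'];s=d['side']
T=lambda x,y:(130+x/2.9,80+y/2.9); S=lambda x,y:(220+x/5,170+y/5)
for z in(.016,.03):
  for n,p in [('f+x',(441,221)),('f-x',(461,277)),('rear-x',(371,302))]: print(z,'top',n,onz(t,*T(*p),z).round(3))
  for n,p in [('f+x',(388,250)),('f-x',(325,325)),('rear-x',(200,235))]: print(z,'side',n,onz(s,*S(*p),z).round(3))
for z in(.05,.06):
  for n,p in [('tread f+x',(328,150)),('f-x',(237,215)),('r-x',(170,170)),('r+x',(265,110))]: print(z,'side',n,onz(s,*S(*p),z).round(3))
  for n,p in [('f+x',(383,209)),('f-x',(387,295)),('r-x',(327,299)),('r+x',(321,213))]: print(z,'top',n,onz(t,*T(*p),z).round(3))
E
```

```text
0.016 top f+x [ 0.646 -0.084  0.016]
0.016 top f-x [ 0.584 -0.106  0.016]
0.016 top rear-x [ 0.555 -0.008  0.016]
0.016 side f+x [ 0.65  -0.076  0.016]
0.016 side f-x [ 0.579 -0.101  0.016]
0.016 side rear-x [0.556 0.003 0.016]
0.03 top f+x [ 0.644 -0.083  0.03 ]
0.03 top f-x [ 0.583 -0.105  0.03 ]
0.03 top rear-x [ 0.554 -0.008  0.03 ]
0.03 side f+x [ 0.642 -0.084  0.03 ]
0.03 side f-x [ 0.572 -0.109  0.03 ]
0.03 side rear-x [ 0.549 -0.006  0.03 ]
0.05 side tread f+x [ 0.65  -0.008  0.05 ]
0.05 side f-x [ 0.568 -0.019  0.05 ]
0.05 side r-x [0.555 0.036 0.05 ]
0.05 side r+x [0.637 0.044 0.05 ]
0.05 top f+x [ 0.653 -0.019  0.05 ]
0.05 top f-x [ 0.56  -0.025  0.05 ]
0.05 top r-x [0.555 0.039 0.05 ]
0.05 top r+x [0.647 0.047 0.05 ]
0.06 side tread f+x [ 0.644 -0.014  0.06 ]
0.06 side f-x [ 0.563 -0.026  0.06 ]
0.06 side r-x [0.55  0.029 0.06 ]
0.06 side r+x [0.632 0.037 0.06 ]
0.06 top f+x [ 0.651 -0.019  0.06 ]
0.06 top f-x [ 0.56  -0.025  0.06 ]
0.06 top r-x [0.554 0.039 0.06 ]
0.06 top r+x [0.646 0.047 0.06 ]
```

Call:
servo_tool --plan '[0,0,0,-60,0,0,1,0,0,0,-60,0,0,1,0,0,0,-60,0,0,1,0,0,0,0,0,0,1]'

```text
time_s: 0.65
eef_pos: [0.2291, 0.6102, 0.3925]
eef_rot: [0.585, -0.401, 0.577, 0.404]
ft_force: [-0.5, 1.0, -0.6]
gripper_width: 0.0572
```

```bash
cat >> h.py <<'E'
def goto(p,Rt,st=None):
    st=st or read_state(); A=Q(st['eef_rot']); print('shift_mm',(A.T@(np.array(p)-st['eef_pos'])*1000).round(1),'rot_units',(R.from_matrix(A.T@Rt).as_rotvec()/np.radians(8)).round(2))
E
python3 - <<'E'
from h import *
d=pickle.load(open('c0.pkl','rb'))
st=read_state(); A=Q(st['eef_rot']); print(A.round(2)); print(A.T@(np.array(d['wrist']['origin'])-[.228,.6082,.2046]), st['qpos'])
for s in(1,-1):
    z=s*np.array([.96,.28,0]);x=np.array([0,0,-1.]);y=np.cross(z,x)
    goto([.70,-.02,.39],np.c_[x,y,z])
E
```

```text
[[ 0.01 -0.94  0.35]
 [ 0.01  0.35  0.94]
 [-1.   -0.    0.01]]
[-0.17842626  0.08236569  0.00155419] [ 1.03800614e+00  1.58697611e-01  1.32327835e+00  5.34457308e-05
  1.64808901e+00 -1.74071016e-01]
shift_mm [  -1.  -662.2 -424.8] rot_units [ 6.65  0.08 -0.02]
shift_mm [  -1.  -662.2 -424.8] rot_units [-15.85   0.03   0.1 ]
```

```bash
cat >> h.py <<'E'
n=np.array([.96,.28,0]);a=np.array([-.28,.96,0])
def tilt(deg,n=n,a=a):
    t=np.radians(deg); x=a*np.sin(t)+np.array([0,0,-np.cos(t)]); x/=np.linalg.norm(x); z=n/np.linalg.norm(n); return np.c_[x,np.cross(z,x),z]
E
python3 - <<'E'
from h import *
goto([.668,-.10,.39],tilt(25))
E
```

```text
shift_mm [  -2.  -660.3 -510.9] rot_units [ 6.56 -1.37  2.87]
```

Call:
servo_tool --plan '[0,0,0,0,-47,-36,1,0,0,0,0,-47,-36,1,0,0,0,0,-47,-36,1,0,0,0,0,-47,-36,1,0,0,0,0,-47,-36,1,0,0,0,0,-47,-36,1,0,0,0,0,-47,-36,1,0,0,0,0,-47,-36,1]'

```text
time_s: 1.65
eef_pos: [0.4794, 0.2051, 0.3836]
eef_rot: [0.58, -0.402, 0.582, 0.403]
ft_force: [0.3, 0.9, -0.3]
gripper_width: 0.0004
```

Call:
servo_tool --plan '[0,0,0,0,-47,-36,1,0,0,0,0,-47,-36,1,0,0,0,0,-47,-36,1,0,0,0,0,-47,-36,1,0,0,0,0,-47,-36,1,0,0,0,0,-47,-36,1,0,0,0,0,0,0,1]'

```text
time_s: 2.52
eef_pos: [0.6677, -0.0977, 0.381]
eef_rot: [0.581, -0.4, 0.583, 0.403]
ft_force: [1.2, -0.8, 0.2]
gripper_width: 0.0009
```

```bash
python3 - <<'E'
from h import *
goto([.668,-.10,.39],tilt(25)); print(read_state()['eef_pos'],read_state()['time_s'])
E
```

```text
shift_mm [-9. -1. -2.] rot_units [ 6.5  -1.47  2.86]
[ 0.66769556 -0.09774122  0.38102331] 2.525
```

Call:
servo_tool --plan '[0.93,-0.21,0.41,0,0,0,1,0.93,-0.21,0.41,0,0,0,1,0.93,-0.21,0.41,0,0,0,1,0.93,-0.21,0.41,0,0,0,1,0.93,-0.21,0.41,0,0,0,1,0.93,-0.21,0.41,0,0,0,1,0.93,-0.21,0.41,0,0,0,1,0,0,0,0,0,0,1]'

```text
time_s: 3.52
eef_pos: [0.6667, -0.094, 0.3838]
eef_rot: [0.662, 0.052, 0.704, 0.251]
ft_force: [0.1, -0.0, -0.7]
gripper_width: 0.0005
```

```bash
python3 - <<'E'
from h import *
st=read_state(); print(st['eef_pos'],st['qpos'],Q(st['eef_rot']).round(2).tolist()); goto([.672,-.06,.10],tilt(25)); goto([.668,-.017,.012],tilt(25)); snap('top','top1'); snap('side','side1')
E
```

```text
[ 0.66666352 -0.09402917  0.38383519] [-0.44345574  0.36293613  1.14141101  0.34271198  1.91742113 -0.66052622] [[-0.12, -0.26, 0.96], [0.41, 0.87, 0.28], [-0.91, 0.42, 0.0]]
shift_mm [270.5 -91.7  14. ] rot_units [0.04 0.01 0.  ]
shift_mm [368.1 -90.5  22.1] rot_units [0.04 0.01 0.  ]
```

View pics/side1.png

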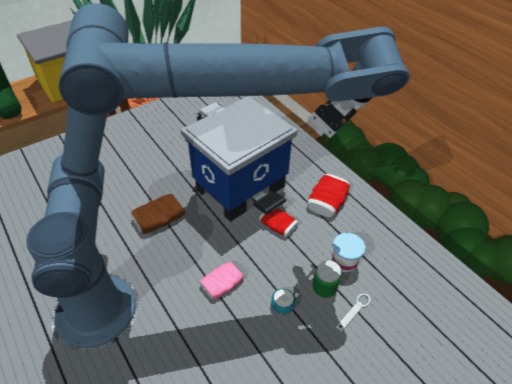

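Call:
servo_tool --plan '[0,0,0,0,-45,11,1,0,0,0,0,-46,11,1,0,0,0,60,0,0,1,0,0,0,60,0,0,1,0,0,0,60,0,0,1,0,0,0,60,0,0,1,0,0,0,40,0,0,1,0,0,0,0,0,0,1]'

```text
time_s: 4.62
eef_pos: [0.6772, -0.0511, 0.0901]
eef_rot: [0.66, 0.052, 0.705, 0.252]
ft_force: [0.6, 0.7, 0.1]
gripper_width: 0.0007
```

```bash
python3 - <<'E'
from h import *
st=read_state(); print(st['eef_pos'],st['ft_force']); goto([.668,-.017,.012],tilt(25)); c=snap('top','top2'); d=snap('side','s2'); w=snap('wrist','w2')
i=np.hstack([cv2.resize(c['image'][90:240,200:350],(400,400)),cv2.resize(d['image'][130:280,210:360],(400,400))]); cv2.imwrite('pics/p2.png',i[...,::-1])
E
```

```text
[ 0.67721198 -0.05108788  0.09012672] [0.61890719 0.69447185 0.09644767]
shift_mm [85.7 -1.2  1. ] rot_units [ 0.04 -0.02 -0.02]
```

View pics/p2.png

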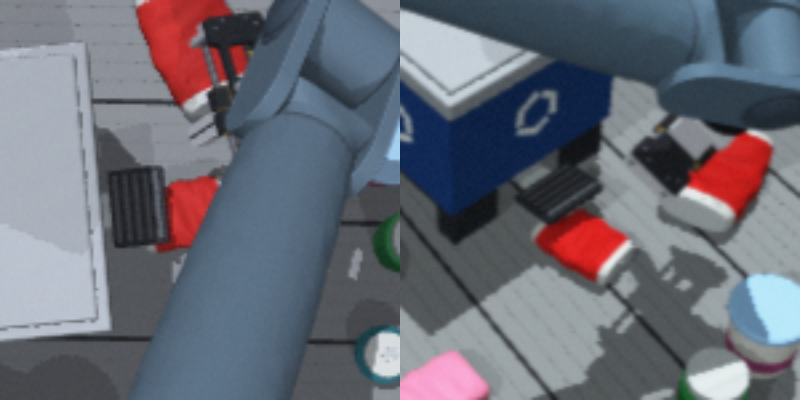

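View pics/w2.png

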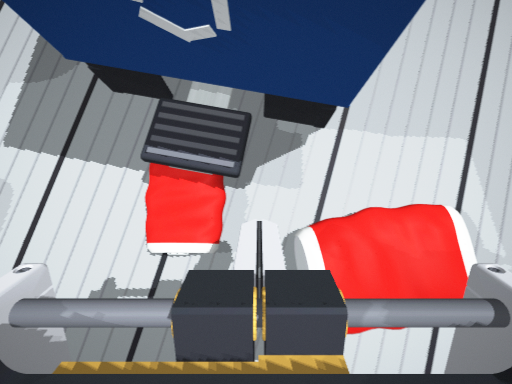

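The wrist view shows the red can at (187,208), the tread at (197,135) and the closed fingers at (258,240), just right of the can. I'll descend and push along −z.

Call:
servo_tool --plan '[0,0,0,30,0,0,1,0,0,0,30,0,0,1,0,0,0,24,0,0,1,0,0,0,0,0,-10,1,0,0,0,0,0,-10,1,0,0,0,0,0,-7,1,0,0,0,0,0,-7,1,0,0,0,0,0,0,1]'

```text
time_s: 5.78
eef_pos: [0.6373, -0.0298, 0.0173]
eef_rot: [0.663, 0.052, 0.703, 0.25]
ft_force: [-0.1, 0.3, -0.0]
gripper_width: 0.0004
```

```bash
python3 - <<'E'
from h import *
st=read_state(); print(st['eef_pos'],st['ft_force'],st['time_s']);w=snap('wrist','w3')
E
```

```text
[ 0.63731581 -0.02981914  0.01730903] [-0.12607416  0.31816962 -0.0093533 ] 5.775
```

View pics/w3.png

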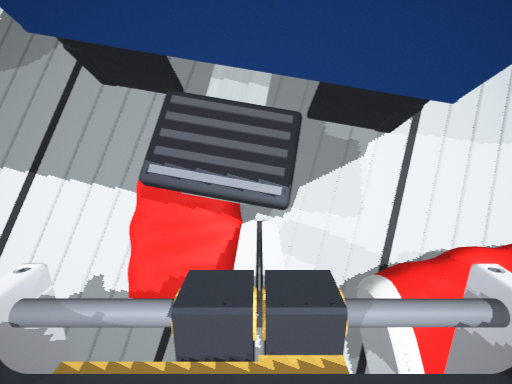

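Fingers are touching the can's right side (240,240) just in front of the tread. Now I'll push.

Call:
servo_tool --plan '[0,0,0,3,0,-6,1,0,0,0,0,0,-7,1,0,0,0,0,0,-7,1,0,0,0,0,0,-7,1,0,0,0,0,0,-7,1,0,0,0,0,0,0,1]'

```text
time_s: 6.58
eef_pos: [0.6041, -0.038, 0.0141]
eef_rot: [0.663, 0.052, 0.704, 0.25]
ft_force: [-0.4, -0.2, -0.6]
gripper_width: 0.0004
```

```bash
python3 - <<'E'
from h import *
st=read_state(); print(st['eef_pos'],st['ft_force'],st['time_s']);w=snap('wrist','w4')
E
```

```text
[ 0.60410927 -0.03801562  0.01405262] [-0.39678029 -0.21443334 -0.62450259] 6.575
```

View pics/w4.png

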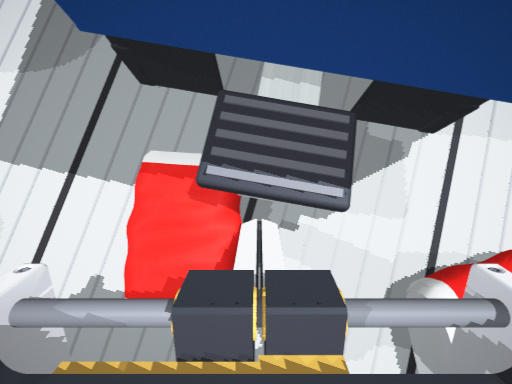

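The can slides sideways almost without turning; only its right rear corner (205,180) is still under the tread. I'll keep pushing.

Call:
servo_tool --plan '[0,0,0,0,0,-8,1,0,0,0,0,0,-8,1,0,0,0,0,0,-8,1,0,0,0,0,0,-8,1,0,0,0,0,0,-8,1,0,0,0,0,0,-8,1,0,0,0,0,0,-8,1,0,0,0,0,0,0,1]'

```text
time_s: 7.62
eef_pos: [0.5503, -0.0538, 0.0137]
eef_rot: [0.663, 0.052, 0.704, 0.25]
ft_force: [-0.1, 0.1, -0.6]
gripper_width: 0.0006
```

```bash
python3 - <<'E'
from h import *
st=read_state(); print(st['eef_pos'],st['ft_force'],st['time_s']);w=snap('wrist','w5')
E
```

```text
[ 0.55031249 -0.05377963  0.01370014] [-0.09944966  0.07451641 -0.63593583] 7.625
```

View pics/w5.png

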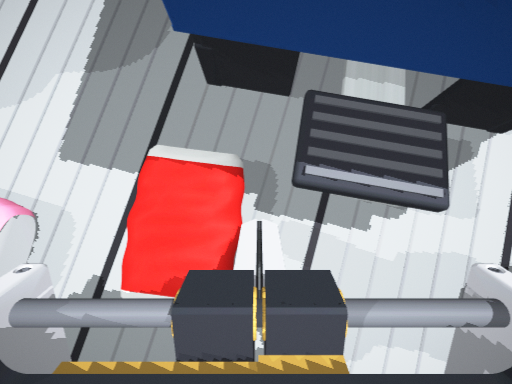

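Call:
servo_tool --plan '[0,0,0,0,0,-8,1,0,0,0,0,0,-8,1,0,0,0,0,0,-6,1,0,0,0,0,0,0,1,0,0,0,0,0,12,1,0,0,0,-40,0,10,1,0,0,0,-60,0,10,1,0,0,0,0,0,0,1]'

```text
time_s: 8.68
eef_pos: [0.5769, -0.094, 0.1097]
eef_rot: [0.667, 0.049, 0.701, 0.248]
ft_force: [0.7, 0.3, 0.8]
gripper_width: 0.0005
```

```bash
python3 - <<'E'
from h import *
st=read_state(); print(st['eef_pos'],st['ft_force'],st['time_s']);w=snap('wrist','w6');c=snap('top','top6'); s=snap('side','side6')
pickle.dump({'w':w,'t':c,'s':s},open('c6.pkl','wb'))
i=np.hstack([cv2.resize(c['image'][90:240,200:350],(400,400)),cv2.resize(s['image'][130:280,180:330],(400,400))]); cv2.imwrite('pics/p6.png',i[...,::-1])
inn=np.array([-.09,.996,0]); nn=np.array([.996,.09,0]); goto([.604,-.0,.09],tilt(25,nn,inn))
E
```

```text
[ 0.57690764 -0.09397535  0.10965977] [0.72726833 0.2686058  0.82501443] 8.675
shift_mm [45.3 64.7 56.7] rot_units [ 1.29 -0.57  0.  ]
```

View pics/w6.png

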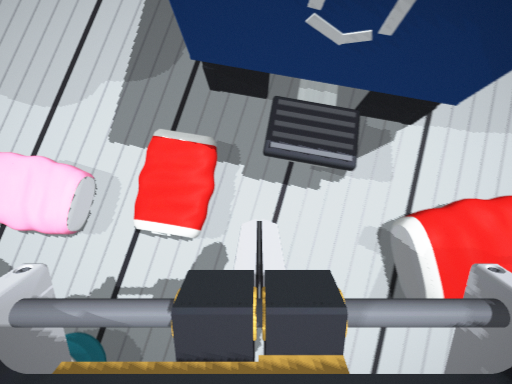

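View pics/p6.png

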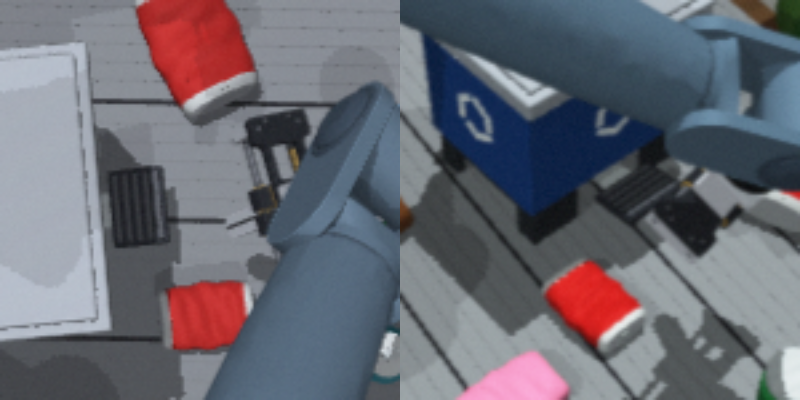

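The can lies flat at wrist (178,185), well clear of the tread at (312,135), and it isn't touching the pink one. Next I'll go above the tread with a 35° tilt so the wrist stays away from the lid.

```bash
cat >> h.py <<'E'
inn=np.array([-.09,.996,0]); nn=np.array([.996,.09,0])
E
python3 - <<'E'
from h import *
d=pickle.load(open('c6.pkl','rb'));w=d['w']
for uv in[(273,98),(359,110),(355,168),(264,155)]: print('tread',onz(w,*uv,.058).round(3))
for uv in[(160,131),(216,145),(197,237),(134,230)]: print('can',onz(w,*uv,.028).round(3))
goto([.604,.002,.09],tilt(35,nn,inn))
E
```

```text
tread [0.554 0.033 0.058]
tread [0.638 0.045 0.058]
tread [ 0.648 -0.012  0.058]
tread [ 0.562 -0.025  0.058]
can [ 0.446 -0.023  0.028]
can [ 0.508 -0.02   0.028]
can [ 0.519 -0.118  0.028]
can [ 0.456 -0.13   0.028]
shift_mm [46.1 66.4 57.3] rot_units [ 1.24 -0.68  1.25]
```

Call:
servo_tool --plan '[0.62,-0.34,0.62,0,0,0,1,0.62,-0.34,0.62,0,0,0,1,0,0,0,0,0,0,1]'

```text
time_s: 9.2
eef_pos: [0.5701, -0.091, 0.102]
eef_rot: [0.663, 0.183, 0.684, 0.242]
ft_force: [-0.4, 0.2, 0.4]
gripper_width: 0.0004
```

```bash
python3 - <<'E'
from h import *
goto([.603,.000,.09],tilt(35,nn,inn))
E
```

```text
shift_mm [60.  65.  40.9] rot_units [-0.02 -0.02 -0.  ]
```

Call:
servo_tool --plan '[0,0,0,0,33,20,1,0,0,0,20,32,21,1,0,0,0,40,0,0,1,0,0,0,0,0,0,1]'

```text
time_s: 9.7
eef_pos: [0.6023, 0.0026, 0.0898]
eef_rot: [0.662, 0.181, 0.685, 0.244]
ft_force: [0.2, 0.4, -0.1]
gripper_width: 0.0003
```

```bash
python3 - <<'E'
from h import *
st=read_state(); print(st['eef_pos'],st['ft_force']); goto([.603,.000,.065],tilt(35,nn,inn));goto([.603,.000,.022],tilt(35,nn,inn)); w=snap('wrist','w7');s=snap('side','side7')
E
```

```text
[0.60227191 0.00259222 0.08975066] [ 0.21892355  0.42903078 -0.10466928]
shift_mm [ 18.7 -16.4   0.6] rot_units [ 0.01 -0.05 -0.  ]
shift_mm [ 54.  -41.    0.8] rot_units [ 0.01 -0.05 -0.  ]
```

View pics/w7.png

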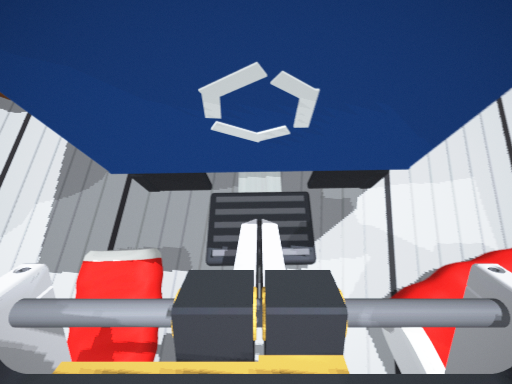

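View pics/side7.png

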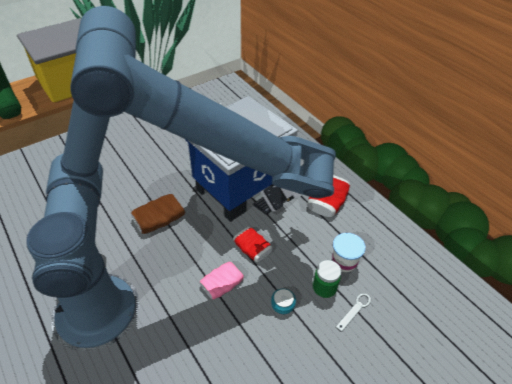

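The fingertips (260,235) are centred over the tread, and the forearm lies on the −y side of the lid. Now I'll press straight down in steps.

Call:
servo_tool --plan '[0,0,0,9,-7,0,1,0,0,0,9,-7,0,1,0,0,0,7,-5,0,1,0,0,0,7,-5,0,1,0,0,0,0,0,0,1,0,0,0,0,0,0,1]'

```text
time_s: 10.55
eef_pos: [0.6058, -0.0031, 0.054]
eef_rot: [0.665, 0.181, 0.683, 0.242]
ft_force: [-3.0, -4.7, 9.3]
gripper_width: 0.0005
```

```bash
python3 - <<'E'
from h import *
st=read_state(); print(st['eef_pos'],st['ft_force'],st['qpos']); goto([.603,.000,.022],tilt(35,nn,inn)); w=snap('wrist','w8')
E
```

```text
[ 0.60580836 -0.00310976  0.05402111] [-2.95251868 -4.66735727  9.2963615 ] [-0.43329075  0.46728481  1.67770535  0.53181909  1.36234152 -0.73397339]
shift_mm [ 28.2 -15.6  -2.6] rot_units [0.   0.01 0.02]
```

View pics/w8.png

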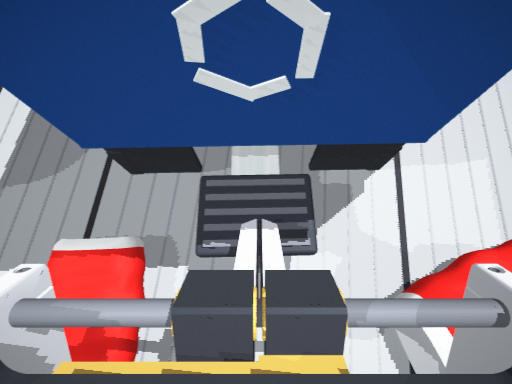

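Contact at about 9 N, and the pedal has started down. I'll continue.

Call:
servo_tool --plan '[0,0,0,7,-4,0,1,0,0,0,7,-4,0,1,0,0,0,7,-4,0,1,0,0,0,0,0,0,1,0,0,0,0,0,0,1]'

```text
time_s: 11.22
eef_pos: [0.6056, -0.0003, 0.0288]
eef_rot: [0.665, 0.181, 0.683, 0.242]
ft_force: [1.2, -2.6, 3.2]
gripper_width: 0.0003
```

```bash
python3 - <<'E'
from h import *
st=read_state(); print(st['eef_pos'],st['ft_force']); w=snap('wrist','w9');s=snap('side','side9')
i=np.hstack([cv2.resize(w['image'],(400,300)),cv2.resize(s['image'],(400,300))]); cv2.imwrite('pics/p9.png',i[...,::-1])
E
```

```text
[ 6.05567988e-01 -2.53687625e-04  2.88131480e-02] [ 1.17555931 -2.62056788  3.20393636]
```

View pics/p9.png

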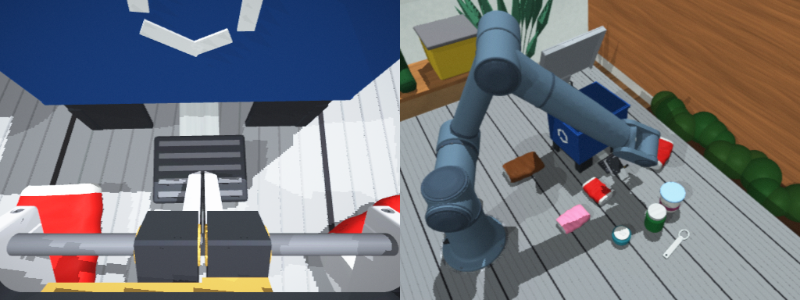

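The lid is open and the force is falling. I'll go on to the stop and add a holding push.

Call:
servo_tool --plan '[0,0,0,4,-2,0,1,0,0,0,4,-2,0,1,0,0,0,0,0,0,1,0,0,0,0,0,0,1]'

```text
time_s: 11.82
eef_pos: [0.606, 0.0002, 0.0268]
eef_rot: [0.664, 0.181, 0.683, 0.245]
ft_force: [-14.5, -12.5, 39.0]
gripper_width: 0.0004
```

Call:
servo_tool --plan '[0,0,0,-2,1,0,1,0,0,0,0,0,0,1,0,0,0,0,0,0,1]'

```text
time_s: 12.2
eef_pos: [0.6059, 0.0002, 0.0272]
eef_rot: [0.665, 0.181, 0.683, 0.244]
ft_force: [-9.7, -9.3, 28.8]
gripper_width: 0.0002
```

```bash
python3 - <<'E'
from h import *
st=read_state(); print(st['eef_pos'],st['ft_force'],st['time_s']); w=snap('wrist','w10');s=snap('side','side10');t=snap('top','top10')
i=np.vstack([np.hstack([cv2.resize(w['image'],(400,300)),cv2.resize(s['image'],(400,300))]),np.hstack([cv2.resize(t['image'],(400,300)),cv2.resize(s['image'][60:210,300:500],(400,300))])]); cv2.imwrite('pics/p10.png',i[...,::-1])
print(read_state()['ft_force'])
E
```

```text
[6.05881648e-01 1.95244486e-04 2.71653941e-02] [-9.70691397 -9.32146864 28.77798164] 12.2
[-8.98791617 -9.96822251 29.28993711]
```

View pics/p10.png

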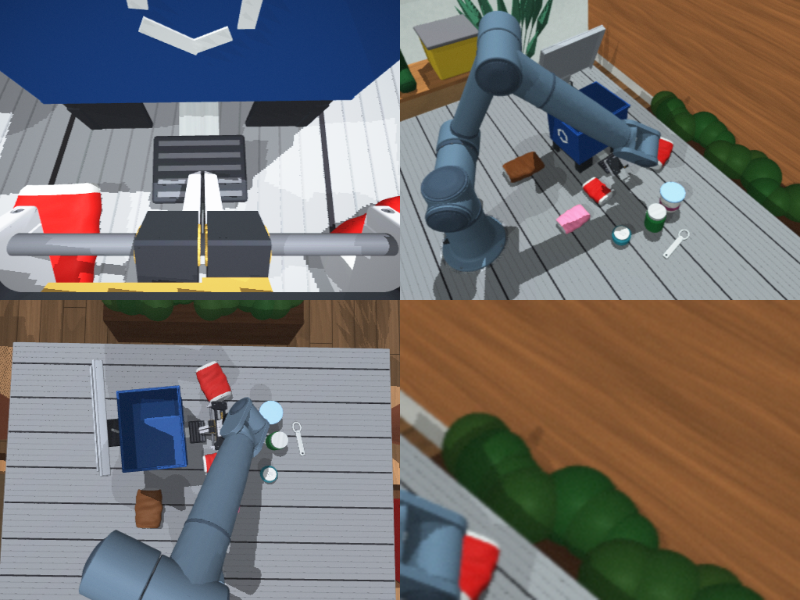

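The final view shows the lid upright, the pedal on its stop and the red can to the left of the tread with a clear gap. The jar (355,179), tub (348,144), puck (345,224) and opener are at their starting pixels. The force is steady at about 29 N, so I'm handing in.

```bash
python3 - <<'E'
from h import *
print(hand_in()); st=read_state(); print(st['time_s'],st['eef_pos'],st['ft_force'])
E
```

```text
the job is handed in; nothing more can be done
None
the job is handed in; nothing more can be done
```

The bin is being held open: I pushed the red can clear of the pedal, then pressed the pedal down to its stop, and the arm is still holding it there. I handed the job in at about 12.4 s; no verdict was reported.

- **Can:** I pushed the small red can sideways along the bench with the closed fingertips. It lay flat with its nearest edge about 40 mm from the tread, measured before pressing. In the last wrist picture it was still clear; I did not re-measure it.
- **Pedal and lid:** I pressed with the wrist tilted 35° to stay away from the lid. The upward force fell to about 3 N as the lid opened. It then jumped to 39 N within 2 mm, which I took as the stop. I eased off slightly, and it held steady at about 29 N up. The lid looks fully open in the top and side views; I did not measure its angle.
- **Other things:** In the final top view the jar, tub and other can are within about a pixel (roughly 3 mm) of where they started. The opener looked unmoved, but I checked it only by eye.
- **Unexplained force:** There is a sideways force of about 9 N in both x and y at the wrist. I put it down to friction on the tread. The larger red can, the nearest thing on that side, had not moved.

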